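Make up two flowmeter part kits

TASK

Make up two kits from the parts standing on the bench. In the yellow tray, stand the white flow tube in the large compartment and the brass cable gland in a small one; in the red tray, stand the blue terminal head in the large compartment and the steel sleeve and the black plug in the small ones, one in each. Everything must stand upright and flat on the tray floor; leave the orange plug, the tape roll and the amber jar where they are, without shoving them or knocking them over.

Things in the scene. Friction and masses are not known exactly. Their poses are not given: they have to be found in the camera images.
- yellow_tray: Yellow plastic kit tray, fixed. 224 (x) x 88 (y) mm; walls and dividers 4 mm thick, rim 16 mm and floor 4 mm above the bench. Three compartments in a row along x, all 80 mm wide (y -40 to +40): the large one, with a dark grey floor, x -108 to -28 mm (centre -68), two small ones x -24 to +40 (centre +8) and x +44 to +108 (centre +76). Origin: centre of the underside, on the bench; z up.
- red_tray: Red plastic kit tray, fixed. 224 (x) x 88 (y) mm; walls and dividers 4 mm thick, rim 16 mm and floor 4 mm above the bench. Three compartments in a row along x, all 80 mm wide (y -40 to +40): the large one, with a dark grey floor, x -108 to -28 mm (centre -68), two small ones x -24 to +40 (centre +8) and x +44 to +108 (centre +76). Origin: centre of the underside, on the bench; z up.
- flow_tube: white painted flow tube (small flowmeter body), 78 mm tall: round flanges 56 mm across at top (14 mm thick) and bottom (10 mm thick) with a body 40 mm across between them; a round side neck along its own +x, 36 mm up, 26 mm across, ending 38 mm from the axis. 0.4 to 0.65 kg. Stands upright, z up; origin: centre of its underside.
- terminal_head: round blue terminal head, 50 mm tall: 52 mm across, its cover (the uppermost 16 mm) 56 mm across, with a white dial and small black display on top. 0.24 to 0.39 kg. Stands upright, z up; origin: centre of its underside.
- cable_gland: brass cable gland, 42 mm tall: hexagon foot about 34 mm over its corners and 14 mm tall, above it a round brass dome 26 mm across up to 38 mm, and a black rubber seal 20 mm across on the top 4 mm. About 0.08 kg. Stands upright, z up; origin: centre of its underside.
- steel_sleeve: plain bright steel sleeve (tube), 44 mm outside, 30 mm bore, 36 mm tall. About 0.18 kg. Stands upright, z up; origin: centre of its underside.
- black_plug: black plastic blanking plug, 36 mm tall: foot 38 mm across and 10 mm tall, above it a round grip 28 mm across. About 0.04 kg. Stands upright, z up; origin: centre of its underside.
- orange_plug: orange plastic blanking plug of the same shape as the black one (foot 38 mm across, grip 28 mm across, 36 mm tall), not needed: a bystander, loose. Stands upright, z up; origin: centre of its underside.
- tape_roll: roll of brown tape lying flat, 60 mm outside, 40 mm bore, 24 mm tall: a bystander, loose. Stands upright, z up; origin: centre of its underside.
- threadlock: small amber glass jar with a white cap, about 34 mm across and 62 mm tall: a bystander, loose. Stands upright, z up; origin: centre of its underside.
Not all that is in view belongs to the job. What is shaped like the terminal_head but purple is not meant. Leave any turquoise look-alike of the steel_sleeve alone.

How it is judged:
By the outcome, as a careful person would: the job done as asked, in the order asked, and still so for the second after the job is handed in, with the robot touching nothing.
It also fails if it takes over 115 s, if anything falls off the work surface, if the arm or the gripper's body presses on something with over 40 N, if the wrist force passes 120 N, or if a joint passes its speed limit or range.

ROBOT

A 7-joint arm with a two-finger parallel gripper is mounted at the origin on the work surface. World frame = base frame: x ahead of the robot, y to its left, z up, the work surface at z = 0. Lengths are in m, angles in rad, forces in N, time in s.
With the tool pointing down it reaches from about 0.4 to 0.85 m from the base axis. Payload 10.4 kg.
Tool frame: the origin (TCP) lies at the centre of the arm's flange, where the gripper is bolted on; the fingertips stand 173 mm ahead of it and the grasp point (between the pads) lies 155 mm ahead of it; z points along the fingers, y is the line along which they close (so a half turn about z gives the same grasp; the last joint's range is limited). The gripper opens to 85 mm and grips with 20 to 120 N. Pads are 22 mm wide; open, the fingers measure 114 mm over their backs; the gripper's body (76 mm by 85 mm) begins 54 mm behind the grasp point. The pads swing forward as they close: fully open they stand 13 mm farther back than shut.
Start: joints at [-1.226, 0.332, -0.065, 1.46, 0.022, 1.35, -0.088], TCP at [0.225, 0.583, 0.405] pointing down, gripper open.
Joint ranges: [-2.6, 2.6], [-0.5, 2.12], [-1.47, 1.34], [0.16, 2.42], [-1.27, 4.41], [0.06, 2.06], [-2.6, 2.6]. Speed limits (rad/s): [2.22, 2.22, 2.79, 2.79, 3.14, 3.14, 3.14].

INTERFACE

Orientations are given as a unit quaternion [x, y, z, w].
In Python, from workcell import manip, viewer, finder gives the robot as it stands.
- The arm moves only by the tool arm_command, never from a script. Its argument "plan" is a list of rows, each an object with "dp": the shift along the tool's x, y, z in mm, a list of three; "spin": the turn about the tool's z in rad. A call has 1 to 5 rows; each row shifts and turns the commanded pose from where the row before left it, along the tool's axes as they then stand; what a row does not reach is not made up. A row lasts 1/10 s, in which the tool goes at most 50 mm and 8.59 degrees, less where a joint would pass 70% of its speed; a pose out of reach is approached as far as the arm can. A call is refused whole if a number of a shift passes 50 or a number of a turn 0.15, either way. A call with a gripper value outside its range is refused whole. "grip" is the closure, from -1 (fully open) to 1 (shut), set as the call begins (left out, the last holds). The fingers move at their own pace and stop on an object; "newtons" is the grip in N (left out, the last holds). Time passes only in rows, so rows that do not move let the fingers close. It gives the time, the measured TCP pose, the force, the opening and the grip force at its end, in the units of the state.
- manip.get_obs(): the state, without advancing time (a new reading comes with each control period).
- viewer.camera(name): name is "scene" or "top" or "wrist"; returns the picture (384x512x3 uint8, blue, green, red); there is no depth.
- viewer.camera_params(name): a dict with "vertical_fov" (degrees; the focal length in pixels is half the picture's height over the tangent of half this angle, whatever the lens; pixels are square), "cx", "cy" (the principal point, pixels), "R" (3x3) and "t" (3): a world point X has camera coordinates R X + t; the wrist camera has in their place "T_tool_cam" (4x4, takes a point from camera to tool coordinates, whose origin is the TCP and whose axes are the flange's). Camera axes: x right, y down, z forward; pixel columns grow to the right and rows downward; lengths in m; the calibration is good to about 2 mm. The wrist camera is an equidistant fisheye: a pixel r from the principal point sees the ray r / f radians off the axis. A picture is of the moment at which its call begins: read the wrist's pose just before it. camera_params takes no time and is no camera call.
- manip.hand_in(): hands the job in; it is judged then, once.
Trained networks look in the newest picture that a camera, given by its name, has taken for a name from the list of things; names that differ only in an ending like _2 or _b are one class to them, and where a whole thing is asked for, a point or a joint stands for the part that bears it (a point fixed in the world has none). Each returns a list of dicts, best first, with "score" (0 to 1); they miss things now and then, are a little off and sometimes report something else, mostly with a low value. They report only what shows in the picture. A call takes as long as a camera call. They do not tell look-alikes from the thing itself.
- finder.find_in(camera, thing): "position" ([x, y, z] in m, in world coordinates, good to about 4 mm: the middle of the surface that is visible of it).
The state is a dict: "clock": time; "joint_pos": joint angles; "joint_velocities": joint speeds; "tau": joint torques, N m; "position": TCP position; "ee_rot": TCP orientation; "ft_force": force on the tool from outside, world axes, zero at the start; "torque": the same for the moment, N m; "grip_width": opening from 0.0 (shut) to 1.0 (fully open); "grasp_force": force on a finger pad.
Only numpy, scipy, OpenCV 4.12 (cv2) and the standard library are available. Lean on these libraries where they do the work, as an engineer would, in place of code of your own. Each camera call takes 0.05 s, during which the arm holds its last target. There are 200 camera calls.

## Working session

There is one attempt and no reset: what is moved stays moved. The work goes in short steps, Python scripts to look and compute and a tool call to move; the robot and the scene stay as the last step left them, time stands still between calls to the robot, and variables do not carry over. Pictures are saved under pics/ and viewed, at most 14 in all, crops included, and the job is handed in when it is done.

Besides the shell and the picture viewer there is one more tool, called after "Request:" as name(argument=value, ...), one argument or row to a line, values as JSON. arm_command: Moves the arm, as the interface text tells. Its arguments: {"type":"object","properties":{"plan":{"type":"array","items":{"type":"object","properties":{"dp":{"type":"array","items":{"type":"number"}},"spin":{"type":"number"}}}},"grip":{"type":"number"},"newtons":{"type":"number"}},"required":["plan"]}

```bash
mkdir -p pics; ls
cat > h.py <<'E'
import numpy as np,cv2
from workcell import manip,viewer,finder
E
python3 - <<'E'
from h import *
o=manip.get_obs();print(o)
for c in("top","scene"):
    im=viewer.camera(c);cv2.imwrite(f"pics/{c}0.png",im)
    p=viewer.camera_params(c);print(c,p)
    for t in "yellow_tray red_tray flow_tube terminal_head cable_gland steel_sleeve black_plug orange_plug tape_roll threadlock".split():
        print(t,[(np.round(d['position'],3).tolist(),round(d['score'],2)) for d in finder.find_in(c,t)][:4])
print(viewer.camera_params("wrist"),manip.get_obs()['clock'])
E
```

```text
pics
{'clock': 0.0, 'joint_pos': array([-1.22558723,  0.33288872, -0.06469926,  1.46097926,  0.02159371,
        1.34991497, -0.08854338]), 'joint_velocities': array([ 0.0007547 , -0.00063952,  0.0014737 ,  0.0003853 ,  0.00093278,
       -0.00049741, -0.00244429]), 'tau': array([-1.58302784e-03, -6.25434852e+01,  4.79396805e-02, -3.91606736e+01,
        1.59556040e-02,  9.87678766e-03, -6.72115402e-05]), 'position': array([0.2246766 , 0.58307002, 0.40388711]), 'ee_rot': array([ 1.82881252e-01,  9.83134726e-01, -7.40171762e-04, -1.04451315e-04]), 'ft_force': array([ 0.79418857, -0.23192846, -0.17982711]), 'torque': array([-0.02812998,  0.0448835 , -0.00942111]), 'grasp_force': 0.0, 'grip_width': 0.9987819303237341}
top {'vertical_fov': 48.846099761383826, 'cx': 252.62594136777025, 'cy': 196.82925216635493, 'R': array([[-0.11232111, -0.99365846, -0.00517939],
       [-0.97208783,  0.11096033, -0.20671975],
       [ 0.20598353, -0.01818417, -0.97838649]]), 't': array([0.05927292, 0.57591407, 0.8608786 ])}
yellow_tray [([0.49, 0.342, 0.006], 0.61), ([0.678, -0.154, 0.02], 0.31)]
red_tra
[... 1116 characters left out ...]
206, 0.027], 0.86), ([0.568, 0.127, 0.026], 0.68), ([0.702, 0.139, 0.027], 0.46)]
black_plug [([0.442, 0.009, 0.023], 0.64)]
orange_plug [([0.702, 0.138, 0.024], 0.67)]
tape_roll [([0.681, -0.154, 0.026], 0.7)]
threadlock [([0.44, -0.149, 0.048], 0.7)]
{'vertical_fov': 65.70646984690485, 'cx': 259.87477611371133, 'cy': 190.98678064806975, 'T_tool_cam': array([[ 4.73291879e-04, -9.64879700e-01, -2.62691723e-01,
         6.68510044e-02],
       [ 9.99999506e-01,  6.86213464e-04, -7.18796134e-04,
        -1.49508132e-04],
       [ 8.73814395e-04, -2.62691253e-01,  9.64879548e-01,
         3.12558169e-02],
       [ 0.00000000e+00,  0.00000000e+00,  0.00000000e+00,
         1.00000000e+00]])} 1.1
```

View pics/top0.png

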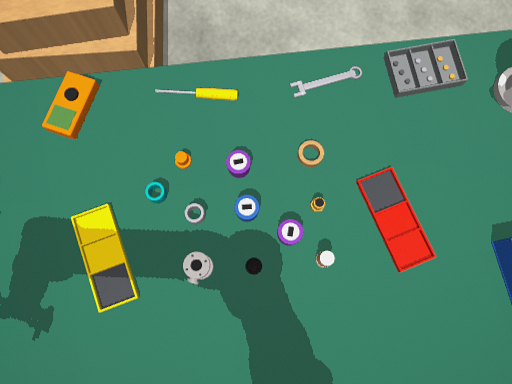

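View pics/scene0.png

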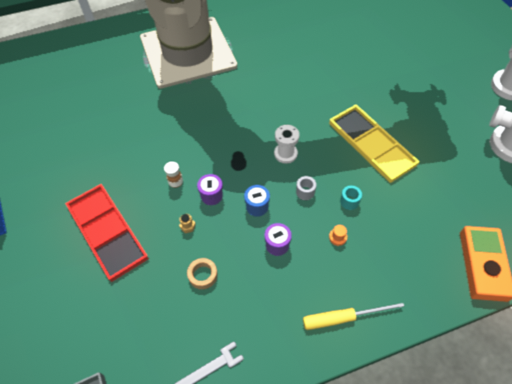

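The top view shows the blue head at (247,207), the steel sleeve at (194,212), the flow tube at (197,265) with its neck pointing down the image, the black plug at (254,266) and the gland at (318,204). The yellow tray's dark large compartment is at (113,287) and the red tray's is at (383,188). Purple heads and a turquoise sleeve are the decoys. I'll refine poses by fitting silhouettes in both cameras.

```bash
cat >> h.py <<'E'
from scipy.optimize import minimize
def cam(c):
    p=viewer.camera_params(c);return p,192/np.tan(np.radians(p['vertical_fov']/2))
def proj(c,X):
    p,f=cam(c);q=np.atleast_2d(X)@p['R'].T+p['t'];return f*q[:,:2]/q[:,2:]+[p['cx'],p['cy']]
def disc(r,z):
    a=np.linspace(0,2*np.pi,24,endpoint=False);return np.c_[r*np.cos(a),r*np.sin(a),0*a+z]
S=4
def fit(ims,pts,x0,hasyaw,colour=None):
    """x,y(,yaw) by silhouette IoU of convex hull of pts vs the non-green mask, in all cameras"""
    G={}
    for c,im in ims.items():
        u0=np.round(proj(c,[x0[0],x0[1],.02])[0]-48 if not hasyaw else proj(c,[x0[0],x0[1],.01])[0]-80).astype(int)
        n=96 if not hasyaw else 160
        u0=np.clip(u0,0,[512-n,384-n])
        cr=im[u0[1]:u0[1]+n,u0[0]:u0[0]+n]
        h=cv2.cvtColor(cr,cv2.COLOR_BGR2HSV).astype(int)
        if colour: m=(h[...,0]>=colour[0])&(h[...,0]<=colour[1])&(h[...,1]>120)&(h[...,2]>60)
        else: m=~((h[...,0]>60)&(h[...,0]<92)&(h[...,1]>90))
        m=m.astype(np.uint8)
        w0=proj(c,[x0[0],x0[1],.02])[0]-u0
        nl,lab,st,ce=cv2.connectedComponentsWithStats(m)
        k=[i for i in range(1,nl) if st[i,4]>25]
        b=min(k,key=lambda i:np.hypot(*(ce[i]-w0))) if not hasyaw else max(k,key=lambda i:st[i,4])
        m=(lab==b).astype(np.uint8)
        if hasyaw:
            hl=cv2.convexHull(np.argwhere(m)[:,::-1].astype(np.int32));m=cv2.fillConvexPoly(m.copy(),hl,1)
        G[c]=(u0,cv2.resize(m,None,fx=S,fy=S,interpolation=cv2.INTER_NEAREST))
    def cost(v):
        a=v[2]/.02*.2 if hasyaw else 0
        P=pts@np.array([[np.cos(a),np.sin(a),0],[-np.sin(a),np.cos(a),0],[0,0,1]])+[v[0],v[1],0]
        e=0
        for c,(u0,m) in G.items():
            q=(proj(c,P)-u0+.5)*S
            k=np.zeros_like(m);cv2.fillConvexPoly(k,cv2.convexHull(q.round().astype(np.int32)),1)
            e+=1-(k&m).sum()/max(1,(k|m).sum())
        return e/len(G)
    v0=np.array(x0,float)
    if hasyaw: v0[2]*=.1
    n=len(v0);r=minimize(cost,v0,method='Nelder-Mead',options=dict(initial_simplex=np.vstack([v0]+[v0+.012*np.eye(n)[i] for i in range(n)]),xatol=2e-4,fatol=1e-5))
    r=minimize(cost,r.x,method='Nelder-Mead',options=dict(initial_simplex=np.vstack([r.x]+[r.x-.006*np.eye(n)[i] for i in range(n)]),xatol=1e-4,fatol=1e-5))
    v=r.x.copy()
    if hasyaw: v[2]*=10
    return v,r.fun
SH=dict(flow_tube=[(.028,0),(.028,.078)],terminal_head=[(.026,0),(.028,.034),(.028,.05)],cable_gland=[(.016,0),(.016,.014),(.013,.038),(.01,.042)],
 steel_sleeve=[(.022,0),(.022,.036)],black_plug=[(.019,0),(.019,.01),(.014,.036)])
BOX=np.array([[x,y,z] for x in(-.112,.112) for y in(-.044,.044) for z in(0,.016)])
E
cat > m.py <<'E'
from h import *
I={c:cv2.imread(f"pics/{c}0.png") for c in("top","scene")}
X=dict(flow_tube=(.445,.128),terminal_head=(.565,.01),cable_gland=(.558,-.149),steel_sleeve=(.566,.128),black_plug=(.442,.009))
for t,x in X.items():
    P=np.vstack([disc(*s) for s in SH[t]])
    for cs in (("top",),("scene",),("top","scene")):
        v,e=fit({c:I[c] for c in cs},P,x,False);print(t,cs,v.round(4),round(e,3))
def back(c,u,z):
    p,f=cam(c);d=p['R'].T@np.r_[(np.array(u)-[p['cx'],p['cy']])/f,1];C=-p['R'].T@p['t'];return (C+d*(z-C[2])/d[2])
for t,a,b,co in (("yellow",(113,287),(96,222),(20,35)),("red",(383,188),(412,246),None)):
    A,B=back("top",a,.004),back("top",b,.004);d=B-A;yaw=np.arctan2(d[1],d[0]);m=A+d/np.hypot(*d[:2])*.068
    print(t,m.round(3),yaw.round(2))
    for cs in (("top",),("scene",),("top","scene")):
        v,e=fit({c:I[c] for c in cs},BOX,(m[0],m[1],yaw),True);print(cs,v.round(4),round(e,3))
print(back("top",(192,282),.045))
E
python3 m.py
```

```text
flow_tube ('top',) [0.4464 0.1271] 0.114
flow_tube ('scene',) [0.4444 0.1282] 0.077
flow_tube ('top', 'scene') [0.4455 0.1277] 0.103
terminal_head ('top',) [0.5624 0.0098] 0.038
terminal_head ('scene',) [0.5584 0.0116] 0.038
terminal_head ('top', 'scene') [0.5614 0.0104] 0.067
cable_gland ('top',) [ 0.5556 -0.1516] 0.079
cable_gland ('scene',) [ 0.5545 -0.1515] 0.125
cable_gland ('top', 'scene') [ 0.5551 -0.1512] 0.111
steel_sleeve ('top',) [0.5651 0.1279] 0.277
steel_sleeve ('scene',) [0.5615 0.1292] 0.073
steel_sleeve ('top', 'scene') [0.5641 0.128 ] 0.197
black_plug ('top',) [0.4342 0.0088] 0.117
black_plug ('scene',) [0.4316 0.0106] 0.309
black_plug ('top', 'scene') [0.4341 0.0089] 0.215
yellow [0.489 0.338 0.004] 0.21
('top',) [0.4914 0.339  0.2477] 0.043
('scene',) [0.4911 0.3397 0.2523] 0.092
('top', 'scene') [0.4927 0.3393 0.2534] 0.07
red [ 0.512 -0.329  0.004] -2.85
('top',) [ 0.5032 -0.3233 -2.8656] 0.05
('scene',) [ 0.5053 -0.3223 -2.8524] 0.103Traceback (most recent call last):
  File "m.py", line 14, in <module>
    v,e=fit({c:I[c] for c in cs},BOX,(m[0],m[1],yaw),True)
[... 182 characters left out ...]
nitial_simplex=np.vstack([r.x]+[r.x-.006*np.eye(n)[i] for i in range(n)]),xatol=1e-4,fatol=1e-5))
    res = _minimize_neldermead(fun, x0, args, callback, bounds=bounds,
                               **options)
    fsim[j] = func(sim[j])
              ~~~~^^^^^^^^
    fx = function(np.copy(x), *(wrapper_args + args))
  File "h.py", line 36, in cost
    q=(proj(c,P)-u0+.5)*S
       ~~~~^^^^^
  File "h.py", line 7, in proj
    p,f=cam(c);q=np.atleast_2d(X)@p['R'].T+p['t'];return f*q[:,:2]/q[:,2:]+[p['cx'],p['cy']]
        ~~~^^^
  File "h.py", line 5, in cam
    p=viewer.camera_params(c);return p,192/np.tan(np.radians(p['vertical_fov']/2))
ValueError: time passes only in moves, steps and waits
```

```bash
cat > g.py <<'E'
import sys,numpy as np
from workcell import manip
def state():
    o=manip.get_obs();x,y,z,w=o['ee_rot']
    psi=np.arctan2(1-2*(x*x+z*z),2*(x*y-z*w));return o,np.array(o['position']),psi
def plan(wps,vmax=46):
    """wps: (x,y,grasp z,psi|None[,vmax]); prints rounded rows"""
    o,p,psi=state();print('t',round(o['clock'],2),'grasp',(p-[0,0,.155]).round(4),'psi',round(psi,3),'w',round(o['grip_width']*85,1),'F',round(o['grasp_force'],1),'tilt',np.round(o['ee_rot'][2:],4))
    for w in wps:
        T=np.array(w[:3])+[0,0,.155];a=psi if w[3] is None else w[3]
        da=(a-psi+np.pi/2)%np.pi-np.pi/2 if w[3] is not None else 0
        v=w[4] if len(w)>4 else vmax
        n=int(max(1,np.ceil(np.linalg.norm(T-p)/1e3**-1/v),np.ceil(abs(da)/.14)))
        q,b=p.copy(),psi;rows=[]
        for i in range(n):
            d=(T-q)/(n-i)*1e3;s=round(-(psi+da-b)/(n-i),3)
            r=[round(d[0]*-np.sin(b)+d[1]*np.cos(b)),round(d[0]*np.cos(b)+d[1]*np.sin(b)),round(-d[2])]
            rows.append((r,s));q=q+np.array([-np.sin(b)*r[0]+np.cos(b)*r[1],np.cos(b)*r[0]+np.sin(b)*r[1],-r[2]])/1e3;b-=s
        p,psi=q,b
        print('->',w,n,'rows');[print('  ',*('%s %s;'%(r,s) for r,s in rows[k:k+5])) for k in range(0,n,5)]
plan(eval(sys.argv[1]))
E
python3 g.py "[(.4455,.1277,.15,None),(.4455,.1277,.071,None,40)]"
```

```text
t 1.1 grasp [0.2247 0.5832 0.2497] psi 1.203 w 84.8 F 0.0 tilt [0. 0.]
-> (0.4455, 0.1277, 0.15, None) 12 rows
   [-31, -29, 8] -0.0; [-31, -29, 8] -0.0; [-31, -29, 8] -0.0; [-31, -29, 8] -0.0; [-31, -29, 8] -0.0;
   [-31, -29, 9] -0.0; [-31, -29, 8] -0.0; [-31, -29, 9] -0.0; [-30, -28, 8] -0.0; [-31, -29, 9] -0.0;
   [-30, -28, 8] -0.0; [-31, -29, 9] -0.0;
-> (0.4455, 0.1277, 0.071, None, 40) 2 rows
   [0, 0, 39] -0.0; [0, 0, 40] -0.0;
```

Request:
arm_command(
  plan=[
    {"dp":[-31,-29,8]},
    {"dp":[-31,-29,8]},
    {"dp":[-31,-29,8]},
    {"dp":[-31,-29,8]},
    {"dp":[-31,-29,8]},
  ],
  grip=-1,
)

```text
invalid input at $.plan[0]: expected keys dp, spin
```

Request:
arm_command(
  plan=[
    {"dp":[-31,-29,9]},
    {"dp":[-31,-29,8]},
    {"dp":[-31,-29,9]},
    {"dp":[-30,-28,8]},
    {"dp":[-31,-29,9]},
  ],
)

```text
invalid input at $.plan[0]: expected keys dp, spin
```

Request:
arm_command(
  plan=[
    {"dp":[-30,-28,8]},
    {"dp":[-31,-29,9]},
    {"dp":[0,0,0]},
    {"dp":[0,0,0]},
  ],
)

```text
invalid input at $.plan[0]: expected keys dp, spin
```

```bash
python3 g.py "[(.4455,.1277,.071,None,27)]"
python3 - <<'E'
from h import *
im=viewer.camera("wrist");cv2.imwrite("pics/w1.png",im)
print([(np.round(d['position'],4).tolist(),round(d['score'],2)) for d in finder.find_in("wrist","flow_tube")][:2])
E
```

```text
t 1.1 grasp [0.2247 0.5832 0.2497] psi 1.203 w 84.8 F 0.0 tilt [0. 0.]
-> (0.4455, 0.1277, 0.071, None, 27) 20 rows
   [-18, -17, 9] -0.0; [-19, -17, 9] -0.0; [-18, -17, 9] -0.0; [-19, -17, 9] -0.0; [-18, -17, 9] -0.0;
   [-19, -17, 9] -0.0; [-18, -17, 9] -0.0; [-19, -17, 9] -0.0; [-18, -17, 9] -0.0; [-19, -18, 9] -0.0;
   [-18, -17, 9] -0.0; [-19, -18, 9] -0.0; [-18, -17, 9] -0.0; [-19, -18, 9] -0.0; [-18, -17, 9] -0.0;
   [-19, -18, 9] -0.0; [-18, -17, 9] -0.0; [-19, -18, 9] -0.0; [-18, -17, 8] -0.0; [-19, -18, 9] -0.0;
[([0.4557, 0.1503, 0.0277], 0.46)]
```

View pics/w1.png

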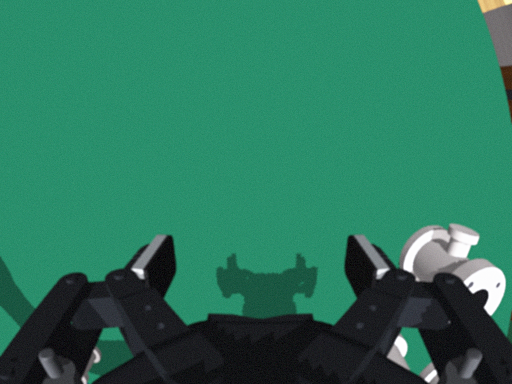

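The calls were refused because each row also needs a spin. The wrist view from the start pose shows only a stray lying tube at (455,265), which isn't part of the job.

Request:
arm_command(
  plan=[
    {"dp":[-31,-29,8],"spin":0},
    {"dp":[-31,-29,8],"spin":0},
    {"dp":[-31,-29,8],"spin":0},
    {"dp":[-31,-29,8],"spin":0},
    {"dp":[-31,-29,8],"spin":0},
  ],
  grip=-1,
)

```text
clock: 1.7
position: [0.3177, 0.3905, 0.3646]
ee_rot: [0.183, 0.983, 0.0, 0.0]
ft_force: [0.5, -0.6, -0.3]
grip_width: 1.004
grasp_force: 0.0
```

Request:
arm_command(
  plan=[
    {"dp":[-31,-29,9],"spin":0},
    {"dp":[-31,-29,8],"spin":0},
    {"dp":[-31,-29,9],"spin":0},
    {"dp":[-30,-28,8],"spin":0},
    {"dp":[-31,-29,9],"spin":0},
  ],
)

```text
clock: 2.2
position: [0.4096, 0.2009, 0.3218]
ee_rot: [0.183, 0.983, 0.001, 0.0]
ft_force: [1.5, 0.3, -0.1]
grip_width: 0.999
grasp_force: 0.0
```

Request:
arm_command(
  plan=[
    {"dp":[-30,-28,8],"spin":0},
    {"dp":[-31,-29,9],"spin":0},
    {"dp":[0,0,0],"spin":0},
    {"dp":[0,0,0],"spin":0},
  ],
)

```text
clock: 2.6
position: [0.4458, 0.1266, 0.3047]
ee_rot: [0.184, 0.983, 0.0, -0.0]
ft_force: [-0.8, 1.4, -0.6]
grip_width: 1.0
grasp_force: 0.0
```

```bash
python3 g.py "[(.4455,.1277,.071,None,27)]"
python3 - <<'E'
from h import *
im=viewer.camera("wrist");cv2.imwrite("pics/w2.png",im)
for t in("flow_tube","black_plug","steel_sleeve"): print(t,[(np.round(d['position'],4).tolist(),round(d['score'],2)) for d in finder.find_in("wrist",t)][:2])
E
```

```text
t 2.6 grasp [0.4458 0.1266 0.1497] psi 1.201 w 85.0 F 0.0 tilt [ 0.0001 -0.0001]
-> (0.4455, 0.1277, 0.071, None, 27) 3 rows
   [0, 0, 26] -0.0; [0, 0, 26] -0.0; [1, 1, 27] -0.0;
flow_tube [([0.5635, -0.1437, 0.0152], 0.32)]
black_plug [([0.4316, 0.0169, 0.0278], 0.67)]
steel_sleeve [([0.555, 0.1247, 0.0255], 0.56)]
```

View pics/w2.png

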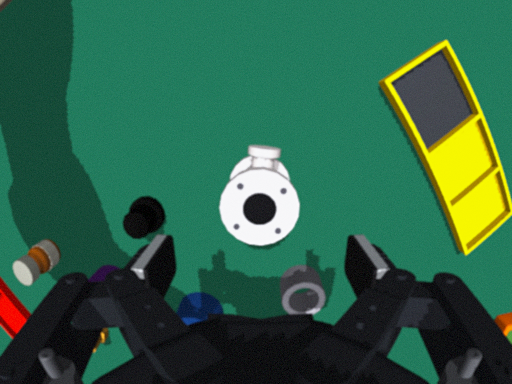

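Flow tube flange is centred at (260,209), where I predict (260,210); its neck points up the image, square to the closing line. Black plug is at (143,217). Descending to grip.

Request:
arm_command(
  plan=[
    {"dp":[0,0,26],"spin":0},
    {"dp":[0,0,26],"spin":0},
    {"dp":[0,0,27],"spin":0},
    {"dp":[0,0,0],"spin":0},
  ],
)

```text
clock: 3.2
position: [0.444, 0.1277, 0.2232]
ee_rot: [0.182, 0.983, -0.002, -0.002]
ft_force: [-1.1, -0.4, 0.5]
grip_width: 1.002
grasp_force: 0.0
```

Request:
arm_command(
  plan=[
    {"dp":[0,0,0],"spin":0},
    {"dp":[0,0,0],"spin":0},
    {"dp":[0,0,0],"spin":0},
    {"dp":[0,0,0],"spin":0},
    {"dp":[0,0,0],"spin":0},
  ],
  grip=1,
  newtons=60,
)

```text
clock: 3.7
position: [0.4463, 0.1274, 0.2276]
ee_rot: [0.183, 0.983, 0.001, 0.001]
ft_force: [-2.1, -2.6, 7.7]
grip_width: 0.635
grasp_force: 61.8
```

```bash
python3 g.py "[(.4455,.1277,.17,None,25),(.426,.322,.17,None,40),(.426,.322,.0765,None,25)]"
```

```text
t 3.7 grasp [0.4463 0.1274 0.0726] psi 1.203 w 53.9 F 61.8 tilt [0.0009 0.0011]
-> (0.4455, 0.1277, 0.17, None, 25) 4 rows
   [0, 0, -24] -0.0; [0, 0, -24] -0.0; [0, 0, -25] -0.0; [1, 0, -24] -0.0;
-> (0.426, 0.322, 0.17, None, 40) 5 rows
   [18, 35, 0] -0.0; [17, 35, 0] -0.0; [18, 35, 0] -0.0; [17, 35, 0] -0.0; [18, 34, 0] -0.0;
-> (0.426, 0.322, 0.0765, None, 25) 4 rows
   [0, 0, 23] -0.0; [0, 0, 23] -0.0; [0, 0, 24] -0.0; [0, 0, 23] -0.0;
```

Request:
arm_command(
  plan=[
    {"dp":[0,0,-15],"spin":0},
    {"dp":[0,0,-25],"spin":0},
    {"dp":[0,0,-30],"spin":0},
    {"dp":[0,0,-30],"spin":0},
  ],
)

```text
clock: 4.1
position: [0.4452, 0.1272, 0.3274]
ee_rot: [0.183, 0.983, 0.0, 0.0]
ft_force: [0.2, 0.5, -5.6]
grip_width: 0.632
grasp_force: 65.1
```

Request:
arm_command(
  plan=[
    {"dp":[18,35,0],"spin":0},
    {"dp":[17,35,0],"spin":0},
    {"dp":[18,35,0],"spin":0},
    {"dp":[17,35,0],"spin":0},
    {"dp":[18,34,0],"spin":0},
  ],
)

```text
clock: 4.6
position: [0.4255, 0.3228, 0.3265]
ee_rot: [0.183, 0.983, 0.0, 0.0]
ft_force: [0.5, -0.5, -5.5]
grip_width: 0.631
grasp_force: 65.4
```

Request:
arm_command(
  plan=[
    {"dp":[0,0,20],"spin":0},
    {"dp":[0,0,20],"spin":0},
    {"dp":[0,0,20],"spin":0},
    {"dp":[0,0,0],"spin":0},
    {"dp":[0,0,0],"spin":0},
  ],
)

```text
clock: 5.1
position: [0.426, 0.3214, 0.2665]
ee_rot: [0.183, 0.983, 0.0, 0.0]
ft_force: [0.1, 0.8, -4.8]
grip_width: 0.634
grasp_force: 65.3
```

```bash
python3 g.py "[(.426,.322,.0755,None,12)]"
python3 - <<'E'
from h import *
cv2.imwrite("pics/s3.png",viewer.camera("scene")[60:260,230:440].repeat(3,0).repeat(3,1))
E
```

```text
t 5.1 grasp [0.426  0.3214 0.1115] psi 1.203 w 53.9 F 65.3 tilt [0. 0.]
-> (0.426, 0.322, 0.0755, None, 12) 3 rows
   [0, 0, 12] -0.0; [0, 0, 12] -0.0; [0, 1, 12] -0.0;
```

View pics/s3.png

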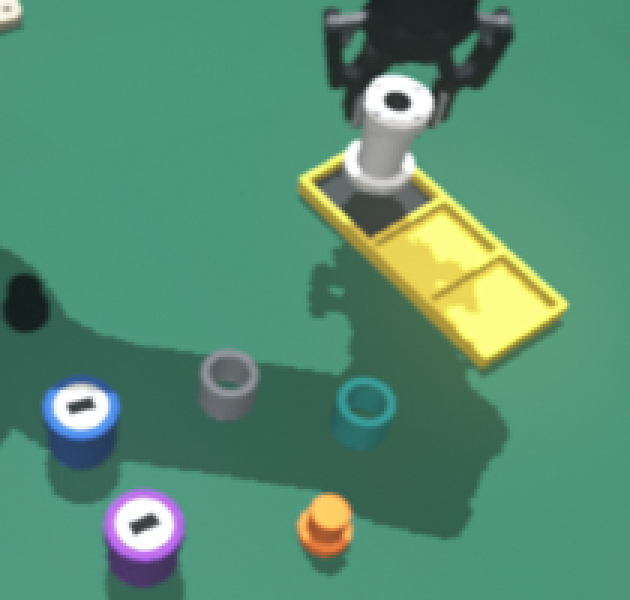

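The tube hangs upright over the dark compartment, with its foot at crop (378,165). Lowering it.

Request:
arm_command(
  plan=[
    {"dp":[0,0,12],"spin":0},
    {"dp":[0,0,12],"spin":0},
    {"dp":[0,1,10],"spin":0},
    {"dp":[0,0,0],"spin":0},
  ],
)

```text
clock: 5.55
position: [0.4265, 0.3215, 0.2309]
ee_rot: [0.183, 0.983, -0.001, -0.0]
ft_force: [0.5, -0.5, -5.3]
grip_width: 0.63
grasp_force: 66.9
```

Request:
arm_command(
  plan=[
    {"dp":[0,0,1],"spin":0},
    {"dp":[0,0,0],"spin":0},
    {"dp":[0,0,0],"spin":0},
  ],
)

```text
clock: 5.85
position: [0.4265, 0.3219, 0.2307]
ee_rot: [0.183, 0.983, -0.0, -0.0]
ft_force: [-2.7, -4.6, 2.5]
grip_width: 0.633
grasp_force: 67.9
```

Request:
arm_command(
  plan=[
    {"dp":[0,0,0],"spin":0},
    {"dp":[0,0,0],"spin":0},
    {"dp":[0,0,0],"spin":0},
    {"dp":[0,0,0],"spin":0},
    {"dp":[0,0,0],"spin":0},
  ],
  grip=-1,
)

```text
clock: 6.35
position: [0.4264, 0.3224, 0.2308]
ee_rot: [0.183, 0.983, 0.0, 0.0]
ft_force: [1.1, 0.5, -0.8]
grip_width: 0.998
grasp_force: 0.0
```

Request:
arm_command(
  plan=[
    {"dp":[0,0,-20],"spin":0},
    {"dp":[0,0,-30],"spin":0},
    {"dp":[0,0,-35],"spin":0},
  ],
)

```text
clock: 6.65
position: [0.426, 0.322, 0.3159]
ee_rot: [0.183, 0.983, -0.001, -0.001]
ft_force: [0.3, 1.0, -0.6]
grip_width: 0.999
grasp_force: 0.0
```

```bash
python3 g.py "[(.555,-.1513,.13,None),(.555,-.1513,.034,None,32)]"
```

```text
t 6.65 grasp [0.426  0.322  0.1609] psi 1.203 w 84.9 F 0.0 tilt [-0.0008 -0.0005]
-> (0.555, -0.1513, 0.13, None) 11 rows
   [-26, -36, 3] -0.0; [-26, -36, 3] -0.0; [-26, -36, 3] -0.0; [-27, -36, 3] -0.0; [-26, -36, 3] -0.0;
   [-27, -36, 3] -0.0; [-26, -36, 3] -0.0; [-27, -36, 2] -0.0; [-26, -36, 3] -0.0; [-27, -36, 2] -0.0;
   [-26, -35, 3] -0.0;
-> (0.555, -0.1513, 0.034, None, 32) 3 rows
   [0, 0, 32] -0.0; [0, 0, 32] -0.0; [0, 0, 32] -0.0;
```

Request:
arm_command(
  plan=[
    {"dp":[-26,-36,3],"spin":0},
    {"dp":[-26,-36,3],"spin":0},
    {"dp":[-26,-36,3],"spin":0},
    {"dp":[-27,-36,3],"spin":0},
    {"dp":[-26,-36,3],"spin":0},
  ],
)

```text
clock: 7.15
position: [0.4841, 0.1054, 0.3008]
ee_rot: [0.183, 0.983, 0.0, 0.0]
ft_force: [0.1, 0.3, -1.1]
grip_width: 1.0
grasp_force: 0.0
```

Request:
arm_command(
  plan=[
    {"dp":[-27,-36,3],"spin":0},
    {"dp":[-26,-36,3],"spin":0},
    {"dp":[-27,-36,2],"spin":0},
    {"dp":[-26,-36,3],"spin":0},
    {"dp":[-27,-36,2],"spin":0},
  ],
)

```text
clock: 7.65
position: [0.5435, -0.1102, 0.2877]
ee_rot: [0.183, 0.983, 0.0, 0.0]
ft_force: [0.4, 0.1, 0.7]
grip_width: 1.0
grasp_force: 0.0
```

Request:
arm_command(
  plan=[
    {"dp":[-26,-35,3],"spin":0},
    {"dp":[0,0,0],"spin":0},
    {"dp":[0,0,0],"spin":0},
    {"dp":[0,0,0],"spin":0},
  ],
)

```text
clock: 8.05
position: [0.555, -0.1495, 0.2846]
ee_rot: [0.182, 0.983, 0.0, -0.0]
ft_force: [-0.5, 0.3, 0.3]
grip_width: 0.998
grasp_force: 0.0
```

```bash
python3 g.py "[(.555,-.1513,.034,None,25)]"
python3 - <<'E'
from h import *
im=viewer.camera("wrist");cv2.imwrite("pics/w4.png",im)
for t in("cable_gland",): print(t,[(np.round(d['position'],4).tolist(),round(d['score'],2)) for d in finder.find_in("wrist",t)][:2])
E
```

```text
t 8.05 grasp [ 0.555  -0.1495  0.1296] psi 1.204 w 84.8 F 0.0 tilt [ 0.0004 -0.0002]
-> (0.555, -0.1513, 0.034, None, 25) 4 rows
   [0, 0, 24] -0.0; [0, -1, 24] -0.0; [0, 0, 24] -0.0; [-1, -1, 24] -0.0;
cable_gland [([0.552, -0.1547, 0.0369], 0.72)]
```

View pics/w4.png

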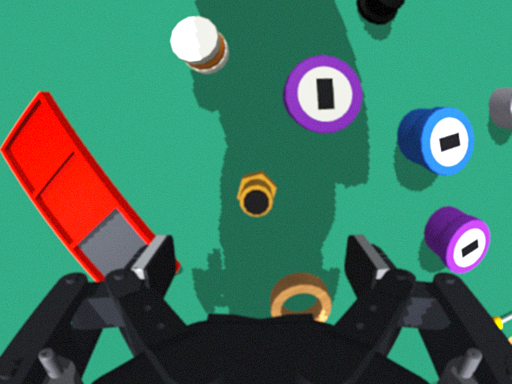

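Gland seal is at (257,202), within about 2 mm of the tool axis (I predict (260,203)). The purple head at (323,93) is clear of the fingers. Descending.

Request:
arm_command(
  plan=[
    {"dp":[0,0,24],"spin":0},
    {"dp":[0,-1,24],"spin":0},
    {"dp":[0,0,24],"spin":0},
    {"dp":[0,-1,23],"spin":0},
    {"dp":[0,0,0],"spin":0},
  ],
)

```text
clock: 8.65
position: [0.5531, -0.151, 0.1871]
ee_rot: [0.182, 0.983, 0.0, -0.002]
ft_force: [-1.0, -0.1, 0.4]
grip_width: 1.0
grasp_force: 0.0
```

Request:
arm_command(
  plan=[
    {"dp":[0,0,0],"spin":0},
    {"dp":[0,0,0],"spin":0},
    {"dp":[0,0,0],"spin":0},
    {"dp":[0,0,0],"spin":0},
    {"dp":[0,0,0],"spin":0},
  ],
  grip=1,
  newtons=40,
)

```text
clock: 9.15
position: [0.5545, -0.1525, 0.1907]
ee_rot: [0.183, 0.983, 0.0, 0.001]
ft_force: [-1.9, 0.5, 6.9]
grip_width: 0.287
grasp_force: 38.9
```

Request:
arm_command(
  plan=[
    {"dp":[0,0,0],"spin":0},
    {"dp":[0,0,0],"spin":0},
    {"dp":[0,0,0],"spin":0},
  ],
)

```text
clock: 9.45
position: [0.5546, -0.1525, 0.1907]
ee_rot: [0.183, 0.983, 0.0, 0.001]
ft_force: [-2.6, 0.3, 6.5]
grip_width: 0.286
grasp_force: 38.9
```

```bash
python3 g.py "[(.555,-.1513,.16,None,32),(.4998,.341,.16,1.82),(.4998,.341,.08,None,30)]"
```

```text
t 9.45 grasp [ 0.5546 -0.1525  0.0357] psi 1.203 w 24.3 F 38.9 tilt [0.0003 0.0006]
-> (0.555, -0.1513, 0.16, None, 32) 4 rows
   [0, 0, -31] -0.0; [0, 0, -31] -0.0; [0, 1, -31] -0.0; [0, 0, -31] -0.0;
-> (0.4998, 0.341, 0.16, 1.82) 11 rows
   [21, 40, 0] -0.056; [18, 41, 0] -0.056; [16, 42, 0] -0.056; [14, 43, 0] -0.056; [11, 44, 0] -0.056;
   [9, 44, 0] -0.056; [7, 45, 0] -0.056; [4, 45, 0] -0.056; [1, 45, 0] -0.056; [-1, 45, 0] -0.057;
   [-3, 44, 0] -0.056;
-> (0.4998, 0.341, 0.08, None, 30) 3 rows
   [0, 0, 27] -0.0; [0, 0, 26] -0.0; [0, 0, 27] -0.0;
```

Request:
arm_command(
  plan=[
    {"dp":[0,0,-20],"spin":0},
    {"dp":[0,0,-31],"spin":0},
    {"dp":[0,0,-36],"spin":0},
    {"dp":[0,0,-36],"spin":0},
    {"dp":[0,0,0],"spin":0},
  ],
)

```text
clock: 9.95
position: [0.5554, -0.1532, 0.318]
ee_rot: [0.183, 0.983, 0.0, 0.004]
ft_force: [0.8, -0.1, -1.1]
grip_width: 0.283
grasp_force: 39.4
```

```bash
python3 g.py "[(.5656,.3578,.16,1.82),(.5656,.3578,.075,None,30)]"
```

```text
t 9.95 grasp [ 0.5554 -0.1532  0.163 ] psi 1.203 w 24.1 F 39.4 tilt [0.0005 0.0041]
-> (0.5656, 0.3578, 0.16, 1.82) 12 rows
   [15, 40, 0] -0.051; [12, 41, 0] -0.051; [10, 41, 0] -0.052; [8, 42, 0] -0.051; [6, 42, 0] -0.052;
   [4, 42, 0] -0.051; [2, 43, 0] -0.052; [0, 43, 1] -0.051; [-3, 42, 0] -0.052; [-5, 42, 1] -0.051;
   [-7, 42, 0] -0.052; [-9, 42, 1] -0.051;
-> (0.5656, 0.3578, 0.075, None, 30) 3 rows
   [0, 0, 28] -0.0; [0, 0, 28] -0.0; [0, 0, 29] -0.0;
```

Request:
arm_command(
  plan=[
    {"dp":[15,40,0],"spin":-0.051},
    {"dp":[12,41,0],"spin":-0.051},
    {"dp":[10,41,0],"spin":-0.052},
    {"dp":[8,42,0],"spin":-0.051},
    {"dp":[6,42,0],"spin":-0.052},
  ],
)

```text
clock: 10.45
position: [0.5587, 0.062, 0.3126]
ee_rot: [0.054, 0.999, 0.0, 0.0]
ft_force: [0.3, 0.1, -0.9]
grip_width: 0.283
grasp_force: 39.5
```

Request:
arm_command(
  plan=[
    {"dp":[4,42,0],"spin":-0.051},
    {"dp":[2,43,0],"spin":-0.052},
    {"dp":[0,43,1],"spin":-0.051},
    {"dp":[-3,42,0],"spin":-0.052},
    {"dp":[-5,42,1],"spin":-0.051},
  ],
)

```text
clock: 10.95
position: [0.5625, 0.2745, 0.3105]
ee_rot: [-0.074, 0.997, 0.0, -0.0]
ft_force: [0.9, 0.6, -0.4]
grip_width: 0.286
grasp_force: 39.5
```

Request:
arm_command(
  plan=[
    {"dp":[-7,42,0],"spin":-0.052},
    {"dp":[-9,42,1],"spin":-0.051},
    {"dp":[0,0,28],"spin":0},
    {"dp":[0,0,28],"spin":0},
    {"dp":[0,0,29],"spin":0},
  ],
)

```text
clock: 11.45
position: [0.564, 0.3587, 0.2233]
ee_rot: [-0.125, 0.992, 0.0, -0.0]
ft_force: [0.7, -0.0, -1.3]
grip_width: 0.285
grasp_force: 39.5
```

Request:
arm_command(
  plan=[
    {"dp":[0,0,0],"spin":0},
    {"dp":[0,0,0],"spin":0},
    {"dp":[0,0,0],"spin":0},
  ],
)

```text
clock: 11.75
position: [0.5648, 0.3587, 0.2267]
ee_rot: [-0.124, 0.992, 0.001, 0.001]
ft_force: [0.1, -0.5, -1.3]
grip_width: 0.288
grasp_force: 39.5
```

```bash
python3 g.py "[(.5656,.3578,.040,None,12)]"
python3 - <<'E'
from h import *
cv2.imwrite("pics/w5.png",viewer.camera("wrist"))
E
```

```text
t 11.75 grasp [0.5648 0.3587 0.0717] psi 1.82 w 24.5 F 39.5 tilt [0.0007 0.0011]
-> (0.5656, 0.3578, 0.04, None, 12) 3 rows
   [0, 0, 11] -0.0; [0, -1, 10] -0.0; [-1, 0, 11] -0.0;
```

View pics/w5.png

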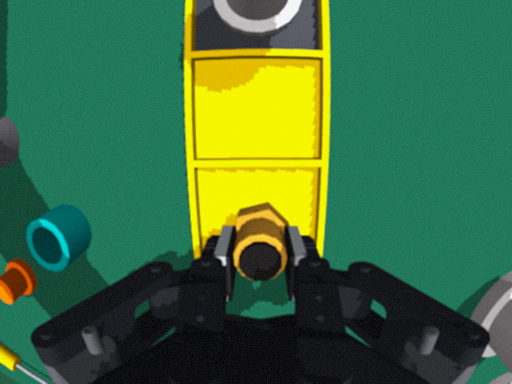

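The gland is centred across the last small compartment, with dividers at rows 55 and 163. The view is aligned with the tray. Lowering.

Request:
arm_command(
  plan=[
    {"dp":[0,0,11],"spin":0},
    {"dp":[0,-1,10],"spin":0},
    {"dp":[0,0,9],"spin":0},
    {"dp":[0,0,0],"spin":0},
  ],
)

```text
clock: 12.2
position: [0.5645, 0.3573, 0.194]
ee_rot: [-0.124, 0.992, -0.0, -0.0]
ft_force: [-0.0, 0.5, -0.6]
grip_width: 0.289
grasp_force: 40.8
```

Request:
arm_command(
  plan=[
    {"dp":[0,0,2],"spin":0},
    {"dp":[0,0,0],"spin":0},
    {"dp":[0,0,0],"spin":0},
  ],
)

```text
clock: 12.5
position: [0.5646, 0.3572, 0.1938]
ee_rot: [-0.124, 0.992, 0.0, -0.0]
ft_force: [-7.3, -5.0, 15.4]
grip_width: 0.292
grasp_force: 42.4
```

Request:
arm_command(
  plan=[
    {"dp":[0,0,0],"spin":0},
    {"dp":[0,0,0],"spin":0},
    {"dp":[0,0,0],"spin":0},
    {"dp":[0,0,0],"spin":0},
    {"dp":[0,0,0],"spin":0},
  ],
  grip=-1,
)

```text
clock: 13.0
position: [0.5644, 0.3575, 0.1925]
ee_rot: [-0.124, 0.992, -0.0, -0.0]
ft_force: [0.9, -0.3, -0.6]
grip_width: 0.996
grasp_force: 0.0
```

Request:
arm_command(
  plan=[
    {"dp":[0,0,-25],"spin":0},
    {"dp":[0,0,-35],"spin":0},
    {"dp":[0,0,-35],"spin":0},
    {"dp":[0,0,0],"spin":0},
  ],
)

```text
clock: 13.4
position: [0.5658, 0.358, 0.2934]
ee_rot: [-0.124, 0.992, 0.002, 0.004]
ft_force: [0.9, 0.4, 0.9]
grip_width: 1.0
grasp_force: 0.0
```

```bash
python3 g.py "[(.561,.0105,.13,1.84),(.561,.0105,.042,None,30)]"
python3 - <<'E'
from h import *
cv2.imwrite("pics/w6.png",viewer.camera("wrist"))
E
```

```text
t 13.4 grasp [0.5658 0.358  0.1384] psi 1.82 w 85.0 F 0.0 tilt [0.0021 0.0037]
-> (0.561, 0.0105, 0.13, 1.84) 8 rows
   [11, -42, 1] -0.003; [11, -42, 1] -0.002; [12, -42, 1] -0.003; [12, -42, 1] -0.002; [12, -42, 1] -0.003;
   [12, -42, 1] -0.002; [12, -41, 1] -0.003; [11, -42, 1] -0.002;
-> (0.561, 0.0105, 0.042, None, 30) 3 rows
   [0, 0, 29] -0.0; [0, 0, 30] -0.0; [0, 0, 29] -0.0;
```

View pics/w6.png

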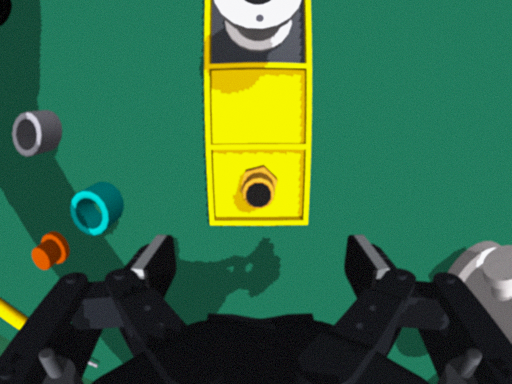

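The gland stands upright in the end small compartment at (258,190), and the tube stands in the grey one. Next is the blue head.

Request:
arm_command(
  plan=[
    {"dp":[11,-42,1],"spin":-0.003},
    {"dp":[11,-42,1],"spin":-0.002},
    {"dp":[12,-42,1],"spin":-0.003},
    {"dp":[12,-42,1],"spin":-0.002},
    {"dp":[12,-42,1],"spin":-0.003},
  ],
)

```text
clock: 13.95
position: [0.5604, 0.1378, 0.2815]
ee_rot: [-0.131, 0.991, -0.0, -0.001]
ft_force: [1.2, -0.2, -0.5]
grip_width: 1.0
grasp_force: 0.0
```

Request:
arm_command(
  plan=[
    {"dp":[12,-42,1],"spin":-0.002},
    {"dp":[12,-41,1],"spin":-0.003},
    {"dp":[11,-42,1],"spin":-0.002},
    {"dp":[0,0,0],"spin":0},
    {"dp":[0,0,0],"spin":0},
  ],
)

```text
clock: 14.45
position: [0.5597, 0.0089, 0.2787]
ee_rot: [-0.133, 0.991, 0.0, -0.001]
ft_force: [-0.4, 0.3, -0.0]
grip_width: 1.001
grasp_force: 0.0
```

```bash
python3 g.py "[(.561,.0105,.042,None,30)]"
python3 - <<'E'
from h import *
im=viewer.camera("wrist");cv2.imwrite("pics/w7.png",im)
for t in("terminal_head","black_plug","steel_sleeve"): print(t,[(np.round(d['position'],4).tolist(),round(d['score'],2)) for d in finder.find_in("wrist",t)][:3])
E
```

```text
t 14.45 grasp [0.5597 0.0089 0.1237] psi 1.838 w 85.1 F 0.0 tilt [ 0.     -0.0007]
-> (0.561, 0.0105, 0.042, None, 30) 3 rows
   [-1, 0, 27] -0.0; [0, 1, 27] -0.0; [-1, 0, 28] -0.0;
terminal_head [([0.5595, 0.0101, 0.0514], 0.98), ([0.6464, 0.0125, 0.0412], 0.9), ([0.4973, -0.0748, 0.0501], 0.63)]
black_plug [([0.4387, 0.0103, 0.0367], 0.68)]
steel_sleeve [([0.6025, 0.2039, 0.008], 0.66), ([0.5587, 0.1246, 0.0235], 0.61)]
```

View pics/w7.png

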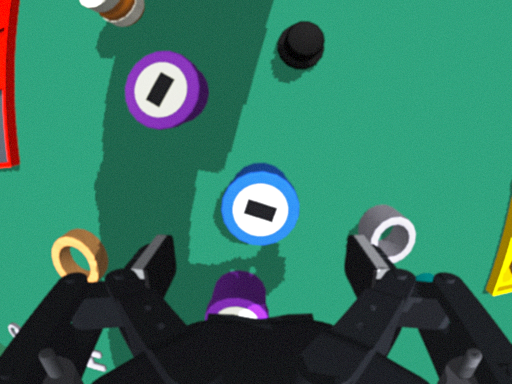

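The blue dial is centred at (260,209), on the tool axis. Descending.

Request:
arm_command(
  plan=[
    {"dp":[-1,0,27],"spin":0},
    {"dp":[0,1,27],"spin":0},
    {"dp":[0,0,27],"spin":0},
    {"dp":[0,0,0],"spin":0},
  ],
)

```text
clock: 15.05
position: [0.5592, 0.0123, 0.1954]
ee_rot: [-0.135, 0.991, 0.0, -0.003]
ft_force: [-0.6, -0.9, -0.8]
grip_width: 0.998
grasp_force: 0.0
```

Request:
arm_command(
  plan=[
    {"dp":[0,0,0],"spin":0},
    {"dp":[0,0,0],"spin":0},
    {"dp":[0,0,0],"spin":0},
    {"dp":[0,0,0],"spin":0},
    {"dp":[0,0,0],"spin":0},
  ],
  grip=1,
  newtons=50,
)

```text
clock: 15.55
position: [0.5615, 0.0111, 0.2008]
ee_rot: [-0.134, 0.991, 0.0, 0.001]
ft_force: [-2.1, -0.7, 5.5]
grip_width: 0.638
grasp_force: 52.2
```

Request:
arm_command(
  plan=[
    {"dp":[0,0,-15],"spin":0},
    {"dp":[0,0,-30],"spin":0},
    {"dp":[0,0,-35],"spin":0},
    {"dp":[0,0,-30],"spin":0},
    {"dp":[0,0,0],"spin":0},
  ],
)

```text
clock: 16.05
position: [0.562, 0.0108, 0.3146]
ee_rot: [-0.134, 0.991, 0.0, 0.004]
ft_force: [1.3, -0.1, -2.9]
grip_width: 0.635
grasp_force: 54.0
```

```bash
python3 g.py "[(.5693,-.3041,.152,1.85),(.5693,-.3041,.08,None,25)]"
```

```text
t 16.05 grasp [0.562  0.0108 0.1596] psi 1.84 w 54.0 F 54.0 tilt [0.0003 0.0043]
-> (0.5693, -0.3041, 0.152, 1.85) 7 rows
   [11, -44, 1] -0.001; [11, -44, 1] -0.002; [11, -43, 1] -0.001; [11, -44, 1] -0.002; [11, -43, 1] -0.001;
   [11, -44, 1] -0.002; [12, -43, 2] -0.001;
-> (0.5693, -0.3041, 0.08, None, 25) 3 rows
   [0, 0, 24] -0.0; [0, 0, 24] -0.0; [0, 0, 24] -0.0;
```

Request:
arm_command(
  plan=[
    {"dp":[11,-44,0],"spin":-0.001},
    {"dp":[11,-44,0],"spin":-0.002},
    {"dp":[11,-43,0],"spin":-0.001},
    {"dp":[11,-44,0],"spin":-0.002},
    {"dp":[11,-43,0],"spin":-0.001},
  ],
)

```text
clock: 16.55
position: [0.5659, -0.2154, 0.3089]
ee_rot: [-0.138, 0.99, 0.0, 0.0]
ft_force: [1.1, 0.9, -3.0]
grip_width: 0.636
grasp_force: 54.0
```

Request:
arm_command(
  plan=[
    {"dp":[11,-44,0],"spin":-0.002},
    {"dp":[12,-43,0],"spin":-0.001},
    {"dp":[0,0,22],"spin":0},
    {"dp":[0,0,22],"spin":0},
    {"dp":[0,0,22],"spin":0},
  ],
)

```text
clock: 17.05
position: [0.5677, -0.3038, 0.2419]
ee_rot: [-0.139, 0.99, 0.0, -0.0]
ft_force: [0.3, 0.6, -3.4]
grip_width: 0.631
grasp_force: 54.3
```

Request:
arm_command(
  plan=[
    {"dp":[0,0,0],"spin":0},
    {"dp":[0,0,0],"spin":0},
    {"dp":[0,0,0],"spin":0},
  ],
)

```text
clock: 17.35
position: [0.5684, -0.3039, 0.2442]
ee_rot: [-0.139, 0.99, -0.0, 0.001]
ft_force: [-0.2, -0.0, -3.0]
grip_width: 0.635
grasp_force: 54.1
```

```bash
python3 g.py "[(.5693,-.3041,.0485,None,12)]"
python3 - <<'E'
from h import *
cv2.imwrite("pics/w8.png",np.hstack([viewer.camera("wrist")[:, 100:420],viewer.camera("scene")[150:310,20:180].repeat(2,0).repeat(2,1)[:384].copy() if 0 else np.pad(viewer.camera("scene")[150:310,20:180].repeat(2,0).repeat(2,1),((0,64),(0,0),(0,0)))]))
E
```

```text
t 17.35 grasp [ 0.5684 -0.3039  0.0892] psi 1.85 w 54.0 F 54.1 tilt [-0.0005  0.0008]
-> (0.5693, -0.3041, 0.0485, None, 12) 4 rows
   [0, 0, 10] -0.0; [0, 0, 10] -0.0; [0, 0, 10] -0.0; [-1, 0, 11] -0.0;
```

View pics/w8.png

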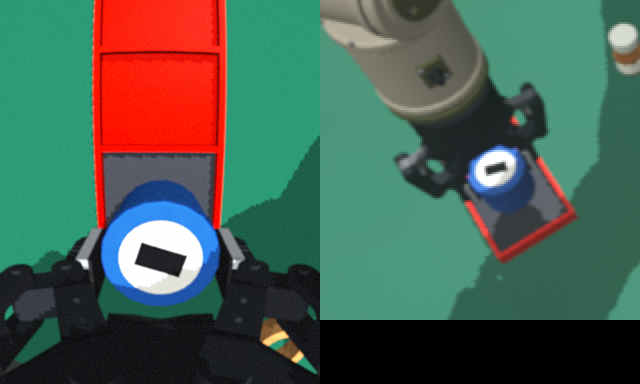

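The blue head is centred across the grey compartment of the red tray. Lowering.

Request:
arm_command(
  plan=[
    {"dp":[0,0,11],"spin":0},
    {"dp":[0,0,11],"spin":0},
    {"dp":[0,0,11],"spin":0},
    {"dp":[0,0,6],"spin":0},
    {"dp":[0,0,0],"spin":0},
  ],
)

```text
clock: 17.95
position: [0.5677, -0.3036, 0.2048]
ee_rot: [-0.139, 0.99, 0.001, -0.0]
ft_force: [-10.8, 6.3, 19.1]
grip_width: 0.633
grasp_force: 56.2
```

Request:
arm_command(
  plan=[
    {"dp":[0,0,1],"spin":0},
    {"dp":[0,0,0],"spin":0},
    {"dp":[0,0,0],"spin":0},
  ],
)

```text
clock: 18.25
position: [0.5676, -0.3037, 0.2047]
ee_rot: [-0.139, 0.99, 0.001, -0.0]
ft_force: [-14.6, 9.4, 27.1]
grip_width: 0.638
grasp_force: 57.3
```

Request:
arm_command(
  plan=[
    {"dp":[0,0,-2],"spin":0},
    {"dp":[0,0,0],"spin":0},
    {"dp":[0,0,0],"spin":0},
    {"dp":[0,0,0],"spin":0},
    {"dp":[0,0,0],"spin":0},
  ],
  grip=-1,
)

```text
clock: 18.75
position: [0.568, -0.3037, 0.2043]
ee_rot: [-0.139, 0.99, 0.0, -0.0]
ft_force: [0.9, 0.1, -0.2]
grip_width: 0.997
grasp_force: 0.0
```

Request:
arm_command(
  plan=[
    {"dp":[0,0,-20],"spin":0},
    {"dp":[0,0,-30],"spin":0},
    {"dp":[0,0,-30],"spin":0},
    {"dp":[0,0,0],"spin":0},
    {"dp":[0,0,0],"spin":0},
  ],
)

```text
clock: 19.25
position: [0.5681, -0.3037, 0.285]
ee_rot: [-0.139, 0.99, -0.0, 0.001]
ft_force: [-0.4, 0.9, -0.4]
grip_width: 1.0
grasp_force: 0.0
```

```bash
python3 g.py "[(.564,.128,.12,1.85)]"
```

```text
t 19.25 grasp [ 0.5681 -0.3037  0.13  ] psi 1.85 w 85.0 F 0.0 tilt [-0.0002  0.0005]
-> (0.564, 0.128, 0.12, 1.85) 10 rows
   [-12, 42, 1] 0.0; [-11, 42, 1] 0.0; [-12, 42, 1] 0.0; [-11, 41, 1] 0.0; [-12, 42, 1] 0.0;
   [-11, 41, 1] 0.0; [-12, 42, 1] 0.0; [-11, 41, 1] 0.0; [-12, 42, 1] 0.0; [-11, 41, 1] 0.0;
```

Request:
arm_command(
  plan=[
    {"dp":[-12,42,1],"spin":0},
    {"dp":[-11,42,1],"spin":0},
    {"dp":[-12,42,1],"spin":0},
    {"dp":[-11,41,1],"spin":0},
    {"dp":[-12,42,1],"spin":0},
  ],
)

```text
clock: 19.75
position: [0.5654, -0.085, 0.2783]
ee_rot: [-0.139, 0.99, 0.0, -0.001]
ft_force: [1.7, 0.8, -0.4]
grip_width: 1.002
grasp_force: 0.0
```

Request:
arm_command(
  plan=[
    {"dp":[-11,41,1],"spin":0},
    {"dp":[-12,42,1],"spin":0},
    {"dp":[-11,41,1],"spin":0},
    {"dp":[-12,42,1],"spin":0},
    {"dp":[-11,41,1],"spin":0},
  ],
)

```text
clock: 20.25
position: [0.5632, 0.1298, 0.2733]
ee_rot: [-0.139, 0.99, -0.0, -0.001]
ft_force: [0.5, -0.3, -0.1]
grip_width: 0.997
grasp_force: 0.0
```

Request:
arm_command(
  plan=[
    {"dp":[0,0,0],"spin":0},
    {"dp":[0,0,0],"spin":0},
    {"dp":[0,0,0],"spin":0},
  ],
)

```text
clock: 20.55
position: [0.5638, 0.1265, 0.2739]
ee_rot: [-0.138, 0.99, -0.0, -0.001]
ft_force: [1.3, -0.3, 0.8]
grip_width: 0.999
grasp_force: 0.0
```

```bash
python3 g.py "[(.564,.128,.028,None,30)]"
python3 - <<'E'
from h import *
cv2.imwrite("pics/w9.png",viewer.camera("wrist"))
for t in("steel_sleeve","black_plug"): print(t,[(np.round(d['position'],4).tolist(),round(d['score'],2)) for d in finder.find_in("wrist",t)][:3])
E
```

```text
t 20.55 grasp [0.5638 0.1265 0.1189] psi 1.848 w 84.9 F 0.0 tilt [-0.0005 -0.0007]
-> (0.564, 0.128, 0.028, None, 30) 4 rows
   [0, 0, 23] -0.0; [0, 0, 23] -0.0; [0, 1, 22] -0.0; [-1, 0, 23] -0.0;
steel_sleeve [([0.5637, 0.1252, 0.0344], 0.96), ([0.6238, 0.2094, 0.0294], 0.88)]
black_plug [([0.4416, 0.0167, 0.0197], 0.81)]
```

View pics/w9.png

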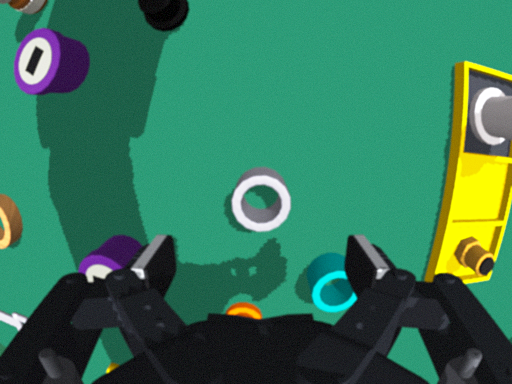

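Steel sleeve rim is centred at (261,203), on axis; the turquoise decoy at (335,283) is clear of the fingers. Gripping.

Request:
arm_command(
  plan=[
    {"dp":[0,0,23],"spin":0},
    {"dp":[0,0,23],"spin":0},
    {"dp":[0,0,22],"spin":0},
    {"dp":[0,0,22],"spin":0},
    {"dp":[0,0,0],"spin":0},
  ],
)

```text
clock: 21.2
position: [0.5628, 0.1268, 0.182]
ee_rot: [-0.139, 0.99, -0.001, -0.002]
ft_force: [-0.6, -0.3, -0.4]
grip_width: 1.002
grasp_force: 0.0
```

Request:
arm_command(
  plan=[
    {"dp":[0,0,0],"spin":0},
    {"dp":[0,0,0],"spin":0},
    {"dp":[0,0,0],"spin":0},
    {"dp":[0,0,0],"spin":0},
    {"dp":[0,0,0],"spin":0},
  ],
  grip=1,
  newtons=40,
)

```text
clock: 21.7
position: [0.5645, 0.1279, 0.1862]
ee_rot: [-0.139, 0.99, 0.0, 0.001]
ft_force: [-1.0, 0.1, 7.8]
grip_width: 0.489
grasp_force: 41.1
```

Request:
arm_command(
  plan=[
    {"dp":[0,0,-15],"spin":0},
    {"dp":[0,0,-30],"spin":0},
    {"dp":[0,0,-35],"spin":0},
    {"dp":[0,0,-30],"spin":0},
    {"dp":[0,0,0],"spin":0},
  ],
)

```text
clock: 22.2
position: [0.5652, 0.1279, 0.3003]
ee_rot: [-0.139, 0.99, 0.001, 0.004]
ft_force: [0.4, -0.8, -1.2]
grip_width: 0.488
grasp_force: 41.4
```

Request:
arm_command(
  plan=[
    {"dp":[0,0,0],"spin":0},
  ],
)

```text
clock: 22.3
position: [0.5639, 0.1279, 0.2958]
ee_rot: [-0.139, 0.99, 0.0, 0.001]
ft_force: [-0.3, 0.1, -2.9]
grip_width: 0.491
grasp_force: 41.4
```

```bash
python3 g.py "[(.4963,-.3252,.14,1.85),(.4963,-.3252,.075,None,22)]"
```

```text
t 22.3 grasp [0.5639 0.1279 0.1408] psi 1.85 w 41.7 F 41.4 tilt [0.0004 0.0008]
-> (0.4963, -0.3252, 0.14, 1.85) 10 rows
   [19, -42, 0] 0.0; [19, -42, 0] 0.0; [19, -42, 0] 0.0; [19, -42, 0] 0.0; [19, -41, 0] 0.0;
   [19, -42, 0] 0.0; [19, -41, 0] 0.0; [19, -42, 0] 0.0; [19, -41, 0] 0.0; [19, -42, 1] 0.0;
-> (0.4963, -0.3252, 0.075, None, 22) 3 rows
   [0, 0, 22] -0.0; [0, 0, 21] -0.0; [0, 0, 22] -0.0;
```

Request:
arm_command(
  plan=[
    {"dp":[19,-42,0],"spin":0},
    {"dp":[19,-42,0],"spin":0},
    {"dp":[19,-42,0],"spin":0},
    {"dp":[19,-42,0],"spin":0},
    {"dp":[19,-41,0],"spin":0},
  ],
)

```text
clock: 22.8
position: [0.5291, -0.1009, 0.2936]
ee_rot: [-0.139, 0.99, 0.0, -0.001]
ft_force: [1.2, -0.2, -1.1]
grip_width: 0.491
grasp_force: 41.3
```

Request:
arm_command(
  plan=[
    {"dp":[19,-42,0],"spin":0},
    {"dp":[19,-41,0],"spin":0},
    {"dp":[19,-42,0],"spin":0},
    {"dp":[19,-41,0],"spin":0},
    {"dp":[19,-42,0],"spin":0},
  ],
)

```text
clock: 23.3
position: [0.4953, -0.3266, 0.2935]
ee_rot: [-0.139, 0.99, 0.001, -0.001]
ft_force: [1.0, 0.4, -0.6]
grip_width: 0.485
grasp_force: 41.3
```

Request:
arm_command(
  plan=[
    {"dp":[0,0,22],"spin":0},
    {"dp":[0,0,21],"spin":0},
    {"dp":[0,0,22],"spin":0},
    {"dp":[0,0,0],"spin":0},
    {"dp":[0,0,0],"spin":0},
  ],
)

```text
clock: 23.8
position: [0.4959, -0.3252, 0.2293]
ee_rot: [-0.139, 0.99, 0.0, -0.001]
ft_force: [0.7, 0.2, -1.1]
grip_width: 0.493
grasp_force: 41.4
```

```bash
python3 g.py "[(.4963,-.3252,.036,None,12)]"
python3 - <<'E'
from h import *
cv2.imwrite("pics/w10.png",viewer.camera("wrist"))
E
```

```text
t 23.8 grasp [ 0.4959 -0.3252  0.0743] psi 1.85 w 41.9 F 41.4 tilt [ 0.0005 -0.0009]
-> (0.4963, -0.3252, 0.036, None, 12) 4 rows
   [0, 0, 10] -0.0; [0, 0, 9] -0.0; [0, 0, 10] -0.0; [0, 0, 9] -0.0;
```

View pics/w10.png

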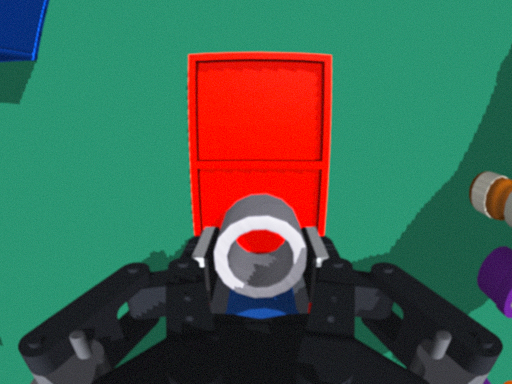

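The sleeve sits over the middle compartment; the divider at row 163 matches the predicted 165. Lowering.

Request:
arm_command(
  plan=[
    {"dp":[0,0,11],"spin":0},
    {"dp":[0,0,11],"spin":0},
    {"dp":[0,0,11],"spin":0},
    {"dp":[0,0,5],"spin":0},
    {"dp":[0,0,0],"spin":0},
  ],
)

```text
clock: 24.35
position: [0.496, -0.3253, 0.1909]
ee_rot: [-0.139, 0.99, 0.0, -0.0]
ft_force: [-0.4, -0.2, -1.2]
grip_width: 0.494
grasp_force: 41.5
```

Request:
arm_command(
  plan=[
    {"dp":[0,0,1],"spin":0},
    {"dp":[0,0,0],"spin":0},
  ],
)

```text
clock: 24.55
position: [0.4962, -0.3253, 0.1905]
ee_rot: [-0.139, 0.99, 0.0, -0.0]
ft_force: [-0.9, -0.6, -1.7]
grip_width: 0.491
grasp_force: 41.5
```

Request:
arm_command(
  plan=[
    {"dp":[0,0,1],"spin":0},
    {"dp":[0,0,0],"spin":0},
    {"dp":[0,0,0],"spin":0},
  ],
)

```text
clock: 24.85
position: [0.4962, -0.3254, 0.1902]
ee_rot: [-0.139, 0.99, 0.0, 0.0]
ft_force: [-2.3, 1.9, 7.0]
grip_width: 0.492
grasp_force: 42.2
```

Request:
arm_command(
  plan=[
    {"dp":[0,0,0],"spin":0},
    {"dp":[0,0,0],"spin":0},
    {"dp":[0,0,0],"spin":0},
    {"dp":[0,0,0],"spin":0},
    {"dp":[0,0,0],"spin":0},
  ],
  grip=-1,
)

```text
clock: 25.35
position: [0.4962, -0.3253, 0.1896]
ee_rot: [-0.139, 0.99, 0.0, 0.0]
ft_force: [0.1, -0.7, 0.2]
grip_width: 0.998
grasp_force: 0.0
```

Request:
arm_command(
  plan=[
    {"dp":[0,0,-20],"spin":0},
    {"dp":[0,0,-35],"spin":0},
    {"dp":[0,0,-40],"spin":0},
    {"dp":[0,0,0],"spin":0},
    {"dp":[0,0,0],"spin":0},
  ],
)

```text
clock: 25.85
position: [0.4964, -0.3254, 0.2855]
ee_rot: [-0.139, 0.99, -0.0, 0.001]
ft_force: [0.2, 1.0, -0.2]
grip_width: 1.002
grasp_force: 0.0
```

```bash
python3 g.py "[(.437,.011,.12,1.5)]"
```

```text
t 25.85 grasp [ 0.4964 -0.3254  0.1305] psi 1.85 w 85.1 F 0.0 tilt [-0.0004  0.001 ]
-> (0.437, 0.011, 0.12, 1.5) 8 rows
   [-4, 42, 1] 0.044; [-3, 43, 1] 0.044; [-1, 43, 1] 0.044; [1, 43, 2] 0.044; [3, 42, 1] 0.044;
   [5, 42, 2] 0.043; [7, 42, 1] 0.044; [9, 42, 2] 0.043;
```

Request:
arm_command(
  plan=[
    {"dp":[-4,42,1],"spin":0.044},
    {"dp":[-3,43,1],"spin":0.044},
    {"dp":[-1,43,1],"spin":0.044},
    {"dp":[1,43,2],"spin":0.044},
    {"dp":[3,42,1],"spin":0.044},
  ],
)

```text
clock: 26.35
position: [0.4585, -0.1132, 0.2773]
ee_rot: [-0.029, 1.0, 0.0, -0.001]
ft_force: [0.4, -0.1, 0.2]
grip_width: 1.0
grasp_force: 0.0
```

Request:
arm_command(
  plan=[
    {"dp":[5,42,2],"spin":0.043},
    {"dp":[7,42,1],"spin":0.044},
    {"dp":[9,42,2],"spin":0.043},
    {"dp":[0,0,0],"spin":0},
    {"dp":[0,0,0],"spin":0},
  ],
)

```text
clock: 26.85
position: [0.4361, 0.0114, 0.2728]
ee_rot: [0.034, 0.999, -0.0, -0.001]
ft_force: [-0.3, -1.4, -0.3]
grip_width: 0.997
grasp_force: 0.0
```

```bash
python3 g.py "[(.437,.011,.030,None,30)]"
python3 - <<'E'
from h import *
cv2.imwrite("pics/w11.png",viewer.camera("wrist"))
for t in("black_plug",): print(t,[(np.round(d['position'],4).tolist(),round(d['score'],2)) for d in finder.find_in("wrist",t)][:3])
E
```

```text
t 26.85 grasp [0.4361 0.0114 0.1178] psi 1.503 w 84.8 F 0.0 tilt [-0.0002 -0.0008]
-> (0.437, 0.011, 0.03, None, 30) 3 rows
   [0, 0, 29] -0.0; [0, 0, 29] -0.0; [-1, 0, 30] -0.0;
black_plug [([0.427, 0.0122, 0.0354], 0.96)]
```

View pics/w11.png

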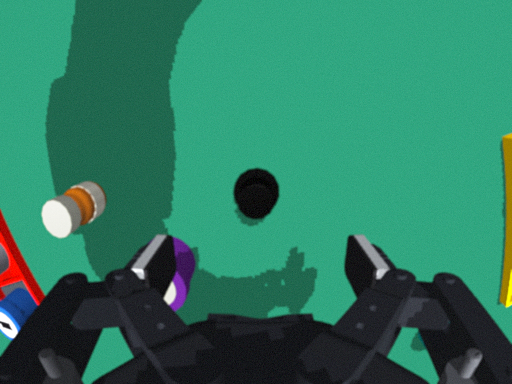

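The plug is at (256,194), about 3 px left of and 4 px above the axis prediction. That puts it at (.433,.009), matching my fit; I'll shift +3 and -3 mm on the way down.

Request:
arm_command(
  plan=[
    {"dp":[3,-3,28],"spin":0},
    {"dp":[0,0,29],"spin":0},
    {"dp":[0,0,29],"spin":0},
    {"dp":[0,0,0],"spin":0},
  ],
)

```text
clock: 27.35
position: [0.4319, 0.0064, 0.1848]
ee_rot: [0.036, 0.999, -0.001, -0.003]
ft_force: [-1.1, -0.1, 0.4]
grip_width: 1.0
grasp_force: 0.0
```

Request:
arm_command(
  plan=[
    {"dp":[0,0,0],"spin":0},
    {"dp":[0,0,0],"spin":0},
    {"dp":[0,0,0],"spin":0},
    {"dp":[0,0,0],"spin":0},
    {"dp":[0,0,0],"spin":0},
  ],
  grip=1,
  newtons=30,
)

```text
clock: 27.85
position: [0.4338, 0.008, 0.1887]
ee_rot: [0.035, 0.999, 0.0, 0.001]
ft_force: [-2.0, -0.3, 7.7]
grip_width: 0.314
grasp_force: 29.0
```

Request:
arm_command(
  plan=[
    {"dp":[0,0,0],"spin":0},
    {"dp":[0,0,-15],"spin":0},
    {"dp":[0,0,-30],"spin":0},
    {"dp":[0,0,-35],"spin":0},
    {"dp":[0,0,-30],"spin":0},
  ],
)

```text
clock: 28.35
position: [0.4333, 0.0078, 0.2997]
ee_rot: [0.035, 0.999, 0.0, 0.001]
ft_force: [0.9, 0.7, -0.1]
grip_width: 0.314
grasp_force: 29.7
```

Request:
arm_command(
  plan=[
    {"dp":[0,0,0],"spin":0},
    {"dp":[0,0,0],"spin":0},
  ],
)

```text
clock: 28.55
position: [0.4334, 0.0079, 0.2982]
ee_rot: [0.035, 0.999, 0.0, 0.001]
ft_force: [-0.2, 0.7, -1.5]
grip_width: 0.314
grasp_force: 29.7
```

```bash
python3 g.py "[(.431,-.3441,.14,1.85),(.431,-.3441,.07,None,24)]"
```

```text
t 28.55 grasp [0.4334 0.0079 0.1432] psi 1.5 w 26.7 F 29.7 tilt [0.0004 0.0008]
-> (0.431, -0.3441, 0.14, 1.85) 8 rows
   [-3, -44, 0] -0.044; [-1, -44, 0] -0.044; [1, -44, 1] -0.044; [3, -44, 0] -0.044; [5, -44, 1] -0.043;
   [7, -43, 0] -0.044; [9, -43, 1] -0.043; [10, -43, 0] -0.044;
-> (0.431, -0.3441, 0.07, None, 24) 3 rows
   [0, 0, 23] -0.0; [0, 0, 24] -0.0; [0, 0, 23] -0.0;
```

Request:
arm_command(
  plan=[
    {"dp":[-3,-44,0],"spin":-0.044},
    {"dp":[-1,-44,0],"spin":-0.044},
    {"dp":[1,-44,0],"spin":-0.044},
    {"dp":[3,-44,0],"spin":-0.044},
    {"dp":[5,-44,0],"spin":-0.043},
  ],
)

```text
clock: 29.05
position: [0.4314, -0.2141, 0.2965]
ee_rot: [-0.075, 0.997, 0.0, -0.001]
ft_force: [0.9, 0.5, -0.2]
grip_width: 0.31
grasp_force: 29.8
```

Request:
arm_command(
  plan=[
    {"dp":[7,-43,0],"spin":-0.044},
    {"dp":[9,-43,0],"spin":-0.043},
    {"dp":[10,-43,0],"spin":-0.044},
    {"dp":[0,0,0],"spin":0},
  ],
)

```text
clock: 29.45
position: [0.429, -0.3496, 0.2963]
ee_rot: [-0.132, 0.991, -0.001, -0.002]
ft_force: [-0.5, 0.3, -0.8]
grip_width: 0.315
grasp_force: 29.9
```

Request:
arm_command(
  plan=[
    {"dp":[0,0,25],"spin":0},
    {"dp":[0,0,25],"spin":0},
    {"dp":[0,0,25],"spin":0},
    {"dp":[0,0,0],"spin":0},
    {"dp":[0,0,0],"spin":0},
  ],
)

```text
clock: 29.95
position: [0.4309, -0.3442, 0.2223]
ee_rot: [-0.139, 0.99, 0.0, -0.001]
ft_force: [0.3, 0.5, 0.6]
grip_width: 0.313
grasp_force: 29.9
```

```bash
python3 g.py "[(.431,-.3441,.0375,None,12)]"
```

```text
t 29.95 grasp [ 0.4309 -0.3442  0.0673] psi 1.85 w 26.6 F 29.9 tilt [ 0.0005 -0.0008]
-> (0.431, -0.3441, 0.0375, None, 12) 3 rows
   [0, 0, 10] -0.0; [0, 0, 10] -0.0; [0, 0, 10] -0.0;
```

Request:
arm_command(
  plan=[
    {"dp":[0,0,10],"spin":0},
    {"dp":[0,0,10],"spin":0},
    {"dp":[0,0,9],"spin":0},
    {"dp":[0,0,0],"spin":0},
  ],
)

```text
clock: 30.35
position: [0.4312, -0.344, 0.1927]
ee_rot: [-0.139, 0.99, 0.0, -0.0]
ft_force: [-0.6, 0.2, 0.5]
grip_width: 0.319
grasp_force: 30.7
```

Request:
arm_command(
  plan=[
    {"dp":[0,0,1],"spin":0},
    {"dp":[0,0,0],"spin":0},
    {"dp":[0,0,0],"spin":0},
  ],
)

```text
clock: 30.65
position: [0.4313, -0.3443, 0.1928]
ee_rot: [-0.139, 0.99, 0.0, 0.0]
ft_force: [0.4, 0.3, -0.4]
grip_width: 0.315
grasp_force: 30.7
```

Request:
arm_command(
  plan=[
    {"dp":[0,0,1],"spin":0},
    {"dp":[0,0,0],"spin":0},
    {"dp":[0,0,0],"spin":0},
  ],
)

```text
clock: 30.95
position: [0.4314, -0.3443, 0.1921]
ee_rot: [-0.139, 0.99, -0.0, 0.0]
ft_force: [-1.1, 0.6, 5.4]
grip_width: 0.316
grasp_force: 31.1
```

Request:
arm_command(
  plan=[
    {"dp":[0,0,0],"spin":0},
    {"dp":[0,0,0],"spin":0},
    {"dp":[0,0,0],"spin":0},
    {"dp":[0,0,0],"spin":0},
    {"dp":[0,0,0],"spin":0},
  ],
  grip=-1,
)

```text
clock: 31.45
position: [0.4313, -0.3442, 0.1916]
ee_rot: [-0.139, 0.99, 0.0, -0.0]
ft_force: [-0.0, -0.4, 0.4]
grip_width: 0.999
grasp_force: 0.0
```

Request:
arm_command(
  plan=[
    {"dp":[0,0,-20],"spin":0},
    {"dp":[0,0,-35],"spin":0},
    {"dp":[0,0,-45],"spin":0},
    {"dp":[0,0,-45],"spin":0},
    {"dp":[0,0,0],"spin":0},
  ],
)

```text
clock: 31.95
position: [0.4322, -0.3456, 0.3428]
ee_rot: [-0.139, 0.99, -0.003, 0.004]
ft_force: [0.3, -0.8, -0.5]
grip_width: 0.997
grasp_force: 0.0
```

Request:
arm_command(
  plan=[
    {"dp":[0,45,0],"spin":0},
    {"dp":[0,45,0],"spin":0},
    {"dp":[0,45,0],"spin":0},
    {"dp":[0,45,0],"spin":0},
    {"dp":[0,0,0],"spin":0},
  ],
)

```text
clock: 32.45
position: [0.3807, -0.1668, 0.3362]
ee_rot: [-0.142, 0.99, 0.001, -0.0]
ft_force: [-0.1, -0.5, -1.0]
grip_width: 0.998
grasp_force: 0.0
```

Run:
```python
from h import *
im=np.hstack([viewer.camera("top")[120:320,50:450].repeat(2,0).repeat(2,1)]); cv2.imwrite("pics/end.png",im)
s=viewer.camera("scene")
cv2.imwrite("pics/end2.png",np.vstack([im[:,:800][::1],np.hstack([s[90:190,320:430].repeat(2,0).repeat(2,1),s[170:270,50:160].repeat(2,0).repeat(2,1),np.zeros((200,360,3),np.uint8)])]))
```

```text
(no output)
```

View pics/end2.png

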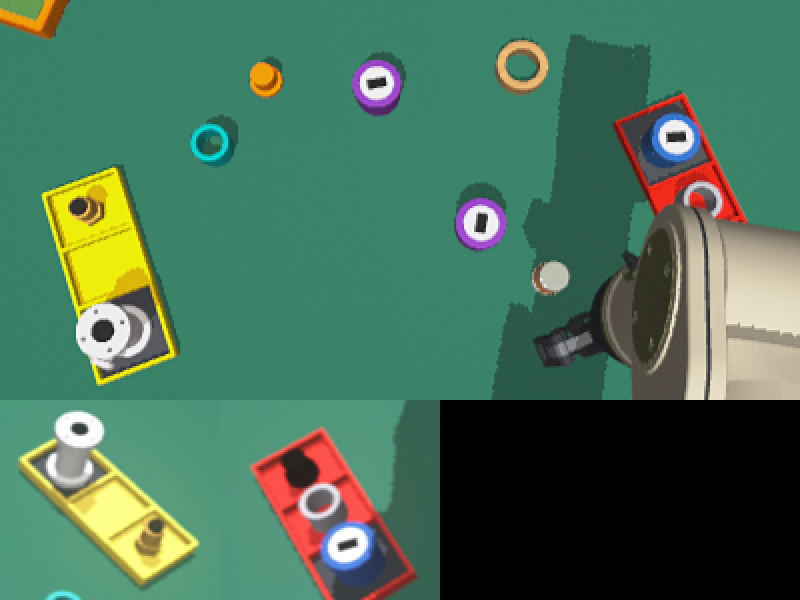

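The final picture shows all five parts upright in their compartments. The bystanders stand where they were, and the gripper is clear of everything.

```bash
python3 -c "
from workcell import manip
print(manip.hand_in())"
```

```text
the job is handed in; nothing more can be done
None
```

Both kits are made up and handed in at about 32 s on the robot's clock: all five parts stood upright in their assigned compartments in the final picture, and the orange plug, tape roll and amber jar looked unmoved.

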